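# Set the pressure valve of a hydraulic test bench to its fourth click

## Task

Set the pressure valve, the one with the bar-shaped knob on a round dial plate with marks, to the fourth click counted from its zero stop: it now stands at zero or at the first click, so turn its knob clockwise (seen from above) by the clicks still missing. Leave it resting in that click and let go of it. Do not turn the round knob of the relief valve standing in the same row.

Things in the scene. Friction and masses are not known exactly. Their poses are not given: they have to be found in the camera images.
- dial (a joint): Angle of the pressure valve's knob in rad: 0 at the zero stop, growing clockwise seen from above; starts at zero or the first click. A spring detent (click) every 20 degrees (0.349 rad), 0 to 8; the fourth is at 80 degrees (1.396 rad). Let go, the knob springs to the nearest click; passing a click takes about 0.08 N m. Hard stops lie just outside clicks 0 and 8.
- dial_grip (a point): Point on the axis of the pressure valve's knob, where to grip it, 97 mm above the bench; its axes turn with the knob, z up. The black knob is a flange 48 mm across, 8 mm thick, with an upright bar grip 46 mm long (along x), 14 mm wide (along y), its top 9 mm above this point and its foot on the flange 23 mm below. A white pointer line marks the bar's -x half.
- pressure_valve: Bolted-down brass block 90 x 90 mm, 60 mm high, with an aluminium dial plate 82 mm across on top (its face 66 mm above the bench); origin under the knob's axis on the bench. Black marks on the plate for clicks 0 to 8, 20 degrees apart; the broad long one, towards -x, is zero. One of a row of three with the relief valve and a lever ball valve, in any order, axes 170 mm or more apart.
- relief (a joint): Angle of the relief valve's knob in rad, 0 at the start, clockwise seen from above positive: a round black fluted knob 46 mm across, 36 mm high, top 102 mm above the bench, on a brass stem and block without a dial plate. It turns either way against slight friction. Leave it alone.

How it is judged:
By the outcome, as a careful person would: the job done as asked, in the order asked, and still so for the second after the job is handed in, with the robot touching nothing.
It also fails if it takes over 35 s, if anything falls off the work surface, if the arm or the gripper's body presses on something with over 40 N, if the wrist force passes 120 N, or if a joint passes its speed limit or range.

## Robot

A 6-joint arm with a two-finger parallel gripper is mounted at the origin on the work surface. World frame = base frame: x ahead of the robot, y to its left, z up, the work surface at z = 0. Lengths are in mm, angles in rad, forces in N, time in s.
With the tool pointing down it reaches from about 275 to 750 mm from the base axis. Payload 10.2 kg.
Tool frame: the origin (TCP) lies midway between the tips of the shut fingers; the grasp point (between the pads) lies 19 mm behind it (ctrl.grasp_offset is the distance from the TCP to the grasp point, in mm); z points along the fingers, y is the line along which they close (so a half turn about z gives the same grasp; the last joint's range is limited). The gripper opens to 85 mm and grips with 20 to 120 N. Pads are 22 mm wide; open, the fingers measure 114 mm over their backs; the gripper's body (76 mm by 85 mm) begins 54 mm behind the grasp point. The pads swing forward as they close: fully open they stand 13 mm farther back than shut.
Start: joints at [-1.493, 0.313, 1.498, -0, 1.331, -0.223], TCP at [155.536, -501.438, 231.294] pointing down, gripper open.
Joint ranges: [-2.94, 2.94], [-0.97, 2.17], [0.19, 2.56], [-1.23, 4.37], [0.02, 3.11], [-2.88, 2.88]. Speed limits (rad/s): [2.39, 2.39, 3.01, 3.14, 3.14, 3.14].

## Interface

Orientations are given as a unit quaternion [w, x, y, z].
In Python, from rig import ctrl, viewer, models gives the robot as it stands. The module is installed in compiled form; this text tells all that it offers.
- The arm moves only by the shell command python3 -m pendant 'ROWS' [OPENING] [FORCE]. ROWS is text: rows parted by semicolons, each of 4 numbers parted by spaces: the shift along the tool's x, y, z in m, then the turn about the tool's z in rad. In form: x y z yaw; .... A call has 1 to 10 rows; each row shifts and turns the commanded pose from where the row before left it, along the tool's axes as they then stand; what a row does not reach is not made up. A row lasts 1/8 s, in which the tool goes at most 62.5 mm and 10.7 degrees, less where a joint would pass 70% of its speed; a pose out of reach is approached as far as the arm can. A call is refused whole if a number of a shift passes 0.0625 or a number of a turn 0.188, either way. A call with a gripper value outside its range is refused whole. OPENING is the opening, from 0 (shut) to 1 (fully open), set as the call begins (- or left out, the last holds). The fingers move at their own pace and stop on an object; FORCE is the grip in N (left out, the last holds). Time passes only in rows, so rows that do not move let the fingers close. It gives the time, the measured TCP pose, the force, the opening and the grip force at its end, in the units of the state.
- ctrl.sense(): the state, without advancing time (a new reading comes with each control period).
- viewer.capture(name): name is "side" or "top" or "wrist"; returns a dict with "color" (420x560x3 uint8, red, green, blue), "vertical_fov" (degrees; the focal length in pixels is half the picture's height over the tangent of half this angle, whatever the lens; pixels are square), "cx", "cy" (the principal point, pixels), "pose" (4x4, takes a point from camera to world coordinates). Camera axes: x right, y down, z forward; pixel columns grow to the right and rows downward; lengths in mm; the calibration is good to about 2 mm. A picture is of the moment at which its call begins. There is no depth.
- ctrl.finish_job(): hands the job in; it is judged then, once.
Trained networks look in the newest picture that a camera, given by its name, has taken for a name from the list of things; names that differ only in an ending like _2 or _b are one class to them, and where a whole thing is asked for, a point or a joint stands for the part that bears it (a point fixed in the world has none). Each returns a list of dicts, best first, with "p" (0 to 1); they miss things now and then, are a little off and sometimes report something else, mostly with a low value. They report only what shows in the picture. A call takes as long as a camera call.
- models.boxes_of(camera, query): "at" ([x, y, z] in mm, in world coordinates, good to about 4 mm: the middle of the surface that is visible of it).
The state is a dict: "time_s": time; "joints": joint angles; "dq": joint speeds; "tau": joint torques, N m; "eef_pos": TCP position; "ee_rot": TCP orientation; "force": force on the tool from outside, world axes, zero at the start; "wrist_torque": the same for the moment, N m; "grip_width": opening from 0.0 (shut) to 1.0 (fully open); "grip_force": force on a finger pad.
Only numpy, scipy, OpenCV 4.12 (cv2) and the standard library are available. Lean on these libraries where they do the work, as an engineer would, in place of code of your own. Each camera call takes 0.05 s, during which the arm holds its last target. There are 200 camera calls.

## Working session

There is one attempt and no reset: what is moved stays moved. The work goes in short steps, Python scripts to look and compute and a shell command to move; the robot and the scene stay as the last step left them, time stands still between calls to the robot, and variables do not carry over. Pictures are saved under pics/ and viewed, at most 10 in all, crops included, and the job is handed in when it is done.

```bash
mkdir -p pics
cat > h.py <<'E'
from rig import ctrl, viewer, models
import numpy as np, cv2
def snap(c,n):
    d=viewer.capture(c); cv2.imwrite(f'pics/{n}.png',d['color'][:,:,::-1]); return d
def foc(d): return d['color'].shape[0]/2/np.tan(np.radians(d['vertical_fov'])/2)
def toplane(d,u,v,z):
    T=np.array(d['pose']); f=foc(d); r=T[:3,:3]@np.array([(u-d['cx'])/f,(v-d['cy'])/f,1.]); o=T[:3,3]
    return o+r*(z-o[2])/r[2]
def px(d,p):
    T=np.array(d['pose']); q=T[:3,:3].T@(np.array(p)-T[:3,3]); return foc(d)*q[:2]/q[2]+[d['cx'],d['cy']]
E
python3 - <<'E'
from h import *
s=ctrl.sense(); print(s['time_s'],s['eef_pos'],s['ee_rot'],s['grip_width'])
for c in ('top','side'):
    snap(c,c+'1')
    for q in ('dial','pressure_valve','relief'): print(c,q,[(np.round(b['at']),round(b['p'],2)) for b in models.boxes_of(c,q)][:3])
a=np.hstack([cv2.imread('pics/top1.png')]);
E
```

```text
0.0 [ 155.49487538 -501.16606688  230.72394388] [-6.68337247e-04  9.88713100e-01  1.49819748e-01  3.75930582e-05] 0.999749796700131
top dial [(array([513., 210.,  81.]), 0.59)]
top pressure_valve [(array([511., 214.,  64.]), 0.56)]
top relief []
side dial [(array([517., 230.,  86.]), 0.7)]
side pressure_valve [(array([511., 255.,  59.]), 0.74), (array([517., 232.,  86.]), 0.5)]
side relief [(array([506.,  13.,  96.]), 0.74)]
```

View pics/top1.png

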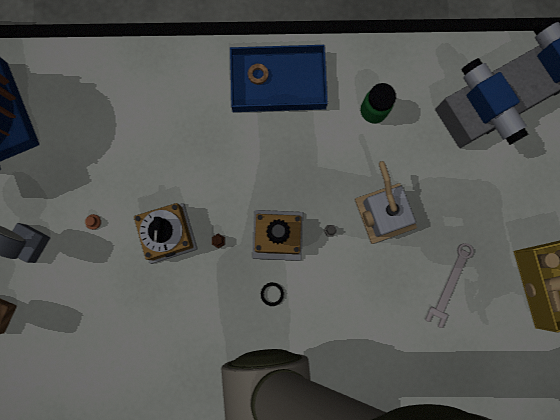

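Run:
```python
from h import *
d=snap('top','top2'); c=cv2.imread('pics/top2.png')[190:275,120:205]
c2=cv2.imread('pics/side1.png')
cv2.imwrite('pics/c1.png',np.hstack([cv2.resize(c,(420,420),interpolation=cv2.INTER_CUBIC),cv2.resize(c2,(380,285)).copy() if 0 else np.vstack([cv2.resize(c2,(380,285)),np.zeros((135,380,3),np.uint8)])]))
print(toplane(d,160,230,66), px(d,[513,212,66]), px(d,[540,212,66]))
s=ctrl.sense();w,x,y,z=s['ee_rot'];a=2*np.arctan2(y,x);t=np.array([513,212])-s['eef_pos'][:2]
print(a,t@[np.cos(a),np.sin(a)],t@[np.sin(a),-np.cos(a)])
```

```text
[517.09528952 219.37845862  66.        ] [163.81075881 232.05169875] [163.96249832 218.13666407]
0.30078371054294323 552.7711549136299 -575.4587855070465
```

View pics/c1.png

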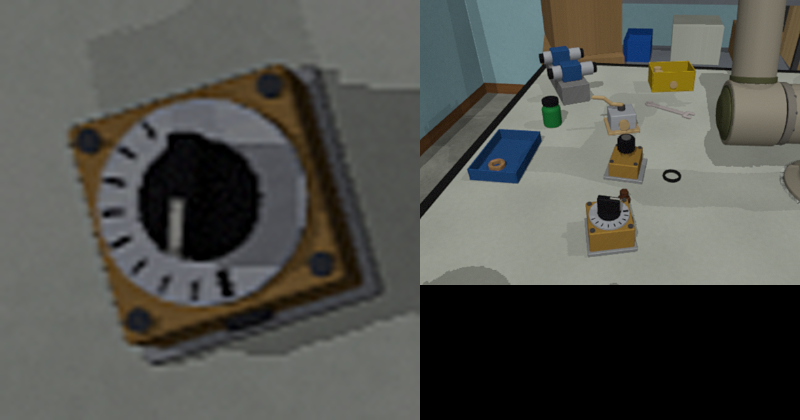

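Pointer stands at about 21° from the broad zero mark (crop 226,282 vs. the pointer at 174,255; plate centre 200,200): click 1, so probably 3 clicks missing. Now moving above the valve.

```bash
R='x'; python3 -m pendant '0.034 -0.036 0 0;0.034 -0.036 0 0;0.034 -0.036 0 0;0.034 -0.036 0 0;0.034 -0.036 0 0;0.034 -0.036 0 0;0.034 -0.036 0 0;0.034 -0.036 0 0' 1 40
python3 -m pendant '0.034 -0.036 0 0;0.034 -0.036 0 0;0.034 -0.036 0 0;0.034 -0.036 0 0;0.034 -0.036 0 0;0.034 -0.036 0 0;0.034 -0.036 0 0;0 0 0 0;0 0 0 0'
python3 - <<'E'
from h import *
d=snap('wrist','w1'); print(ctrl.sense()['joints'],d['pose'])
print([(np.round(b['at']),round(b['p'],2)) for b in models.boxes_of('wrist','dial')+models.boxes_of('wrist','pressure_valve')])
E
```

```text
time_s: 1.45
eef_pos: [330.4, -144.3, 231.5]
ee_rot: [0.0, 0.989, 0.15, 0.0]
force: [0.6, -0.0, 0.7]
grip_width: 1.002
grip_force: 0.0
time_s: 2.58
eef_pos: [482.4, 165.0, 231.1]
ee_rot: [0.0, 0.989, 0.15, -0.0]
force: [0.3, 0.6, -0.2]
grip_width: 1.0
grip_force: 0.0
[ 9.89152728e-02  2.79333140e-01  1.54262430e+00 -1.93936914e-04
  1.31985140e+00  1.36963604e+00] [[ 2.97419052e-01 -9.18826275e-01 -2.59422789e-01  5.46533800e+02]
 [-9.54747028e-01 -2.86187952e-01 -8.09602965e-02  1.85071536e+02]
 [ 1.44771057e-04  2.71762271e-01 -9.62364405e-01  3.73173481e+02]
 [ 0.00000000e+00  0.00000000e+00  0.00000000e+00  1.00000000e+00]]
[(array([520., 220.,  77.]), 0.77), (array([520., 216.,  63.]), 0.79)]
```

View pics/w1.png

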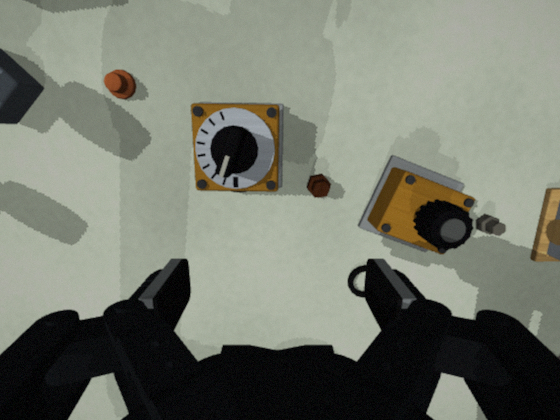

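Run:
```python
from h import *
d=viewer.capture('wrist'); im=d['color']
print('bolts',toplane(d,236.2,147,60),'plate',toplane(d,234.5,149,66))
print('zero',toplane(d,236.5,183,66))
c=im[95:200,180:295][:,:,::-1]
cv2.imwrite('pics/c2.png',cv2.resize(c,None,fx=5,fy=5,interpolation=cv2.INTER_CUBIC))
for u,v in ((228,155),(222,177)): print(toplane(d,u,v,106))
```

```text
bolts [516.87653345 219.67988003  60.        ] plate [514.99361467 220.14702137  66.        ]
zero [481.59102281 209.02609124  66.        ]
[512.28560718 219.70005583 106.        ]
[491.47511352 219.9283274  106.        ]
```

View pics/c2.png

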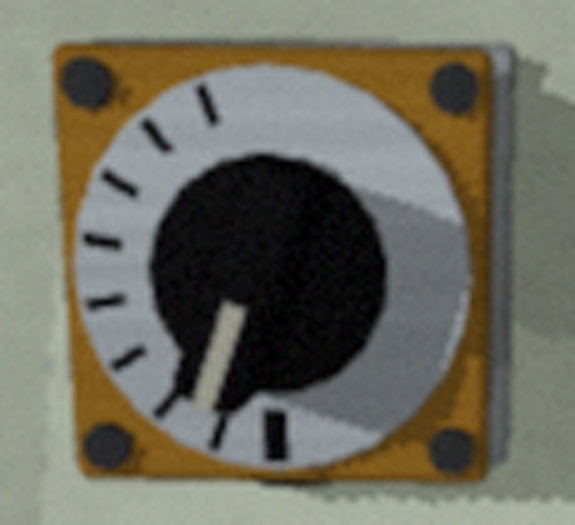

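Wrist view confirms: zero mark broad at crop (275,435), pointer on the next mark → click 1. Knob axis ≈ (516,220), bar yaw ≈ −1.5°. I'll flip the tool half round so the last joint has room for the clockwise turn.

```bash
python3 -m pendant '0.024 -0.021 0 0;0.0245 -0.0215 0 0;0 0 0 -0.176;0 0 0 -0.176;0 0 0 -0.176;0 0 0 -0.176;0 0 0 -0.176;0 0 0 -0.176;0 0 0 -0.176;0 0 0 -0.176' >/dev/null
python3 -m pendant '0 0 0 -0.176;0 0 0 -0.176;0 0 0 -0.176;0 0 0 -0.176;0 0 0 -0.176;0 0 0 -0.176;0 0 0 -0.176;0 0 0 -0.176;0 0 0.04 0;0 0 0 0'
python3 - <<'E'
from h import *
d=snap('wrist','w2'); s=ctrl.sense(); w,x,y,z=s['ee_rot']; print(s['joints'],2*np.degrees(np.arctan2(y,x)))
print([(np.round(b['at']),round(b['p'],2)) for b in models.boxes_of('wrist','dial')+models.boxes_of('wrist','pressure_valve')])
print(px(d,[516,220,66]),px(d,[516,220,106]))
for k in (-23,0,23): print(px(d,[516+k,220-k*.026,106]))
E
```

```text
time_s: 5.28
eef_pos: [515.2, 219.6, 189.4]
ee_rot: [-0.003, 0.013, 1.0, -0.001]
force: [0.3, -1.1, 0.9]
grip_width: 1.001
grip_force: 0.0
[ 1.93858358e-01  4.24839033e-01  1.44532662e+00 -3.88227101e-05
  1.27292211e+00 -1.35120971e+00] 178.52653374437148
[(array([514., 224.,  79.]), 0.95), (array([502., 223.,  63.]), 0.72)]
[278.06157784 208.76015698] [278.17005595 221.46627787]
[278.23447723 193.36288531]
[278.17005595 221.46627787]
[278.1088827  248.15273817]
```

View pics/w2.png

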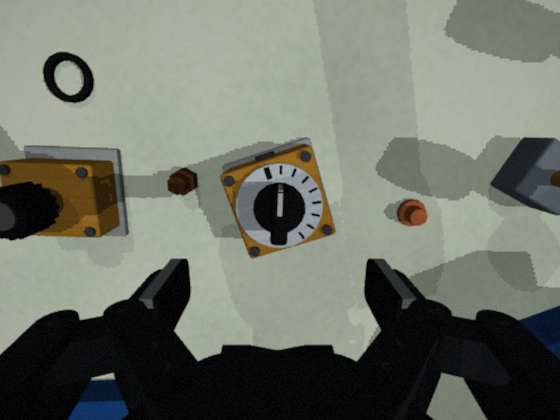

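```bash
python3 -m pendant '0.001 0.0015 0.036 0;0 0 0.036 0;0 0 0.034 0;0 0 0 0'
python3 -m pendant '0 0 0 0;0 0 0 0;0 0 0 0;0 0 0 0;0 0 0 0;0 0 0 0' 0 30
python3 - <<'E'
from h import *
s=ctrl.sense(); print(s['force'],s['wrist_torque'],s['grip_width']*85)
E
```

```text
time_s: 5.92
eef_pos: [515.0, 221.7, 84.8]
ee_rot: [-0.001, 0.013, 1.0, -0.0]
force: [-0.0, 0.6, 0.4]
grip_width: 0.999
grip_force: 0.0
time_s: 6.68
eef_pos: [515.7, 221.3, 86.0]
ee_rot: [0.0, 0.012, 1.0, -0.001]
force: [-1.8, -4.6, 7.3]
grip_width: 0.158
grip_force: 29.5
[-1.76636681 -4.61695036  7.28395922] [-0.86326339  0.08965993 -0.05210643] 13.428729927400234
```

```bash
python3 -m pendant '0 0 0 0.15;0 0 0 0.15;0 0 0 0.15;0 0 0 0.15;0 0 0 0.15;0 0 0 0.15;0 0 0 0.15;0 0 0 0;0 0 0 0'
python3 - <<'E'
from h import *
s=ctrl.sense(); w,x,y,z=s['ee_rot']; print(s['wrist_torque'],s['joints'][5],2*np.degrees(np.arctan2(y,x)))
E
```

```text
time_s: 7.8
eef_pos: [515.9, 221.4, 86.0]
ee_rot: [0.001, 0.51, 0.86, -0.0]
force: [-0.0, -6.0, 5.9]
grip_width: 0.156
grip_force: 29.7
[-0.97020907  0.01871148 -0.09909845] -0.30157603812217565 118.61170735622261
```

```bash
python3 -m pendant '0 0 0 0;0 0 0 0;0 0 0 0;0 0 0 0;0 0 0 0' 1
python3 -m pendant '0 0 -0.04 0;0 0 -0.04 0;0 0 -0.04 0;0 0 0 0;0 0 0 0'
python3 - <<'E'
from h import *
d=snap('wrist','w3'); u,v=px(d,[515.5,220,90]).astype(int); print(u,v)
cv2.imwrite('pics/c3.png',cv2.resize(d['color'][v-65:v+65,u-65:u+65,::-1],None,fx=4,fy=4,interpolation=cv2.INTER_CUBIC))
E
```

```text
time_s: 8.43
eef_pos: [515.4, 222.0, 85.3]
ee_rot: [-0.0, 0.512, 0.859, 0.0]
force: [-0.4, -0.2, 0.3]
grip_width: 1.004
grip_force: 0.0
time_s: 9.05
eef_pos: [515.0, 221.8, 204.5]
ee_rot: [-0.0, 0.512, 0.859, -0.0]
force: [-0.1, -0.8, -1.0]
grip_width: 0.997
grip_force: 0.0
278 210
```

View pics/c3.png

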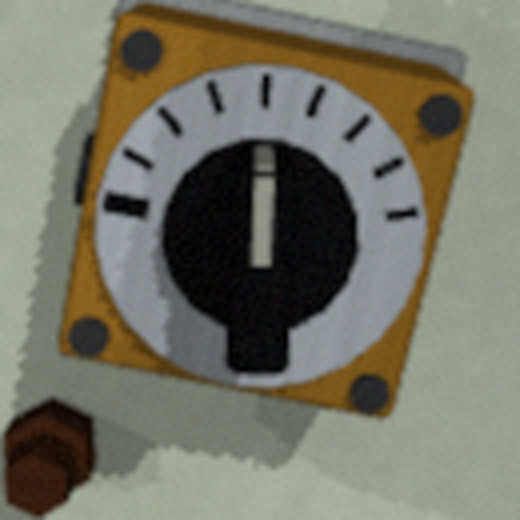

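The pointer, at crop (263,150), points at the mark at (266,90). Counting from the broad zero at (125,203), the marks are 1 (138,158), 2 (171,121), 3 (214,97) and 4 (266,90), so the knob stands at the fourth click.

```bash
python3 -c "
from rig import ctrl
print(ctrl.finish_job())"
```

```text
the job is handed in; nothing more can be done
None
```

The pressure valve was at the first click; I turned it three clicks clockwise to the fourth, let go and backed the gripper clear, and the last wrist picture shows its pointer on the fourth mark; I didn't touch the relief valve, and the job was handed in at about 9 s.

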